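# Close the open fastener on a salvaged van window

## Robot

A 6-joint arm with a two-finger parallel gripper is mounted at the origin on the work surface. World frame = base frame: x ahead of the robot, y to its left, z up, the work surface at z = 0. Lengths are in m, angles in degrees, forces in N, time in s.
With the tool pointing down it reaches from about 0.375 to 0.9 m from the base axis. Payload 3.1 kg.
Tool frame: the origin (TCP) lies on the centre line of the jaws, within the pads' length; the fingertips stand 17 mm ahead of it and the grasp point (between the pads) lies 2 mm behind it; y points along the fingers, x is the direction in which the jaws open and shut, and the axes are right-handed (so a half turn about y gives the same grasp; the last joint's range is limited). The gripper opens to 87 mm and grips with 3 to 60 N. Pads are 19 mm wide; open, the fingers measure 117 mm over their backs; the gripper's body (75 mm by 190 mm) begins 51 mm behind the grasp point.
Start: joints at [-82.019, 30.224, 82.088, -0, 67.689, -10.227], TCP at [0.195, -0.594, 0.24] pointing down, gripper open.
Joint ranges: [-176.69, 176.69], [-43.24, 126.21], [12.49, 139.97], [-82, 262], [0, 151.66], [-163.58, 163.58]. Speed limits (degrees/s): [159.86, 159.86, 180, 180, 180, 180].

## Interface

Orientations are given as a 3x3 rotation matrix whose columns are the frame's x, y, z axes.
In Python, from rig import read_state, capture, camera_info, hand_in, trace, tip_of gives the robot as it stands.
- The arm moves only by the tool jog_arm, never from a script. Its argument "steps" is a list of rows, each an object with "fingers": the opening in per cent of the stroke, from 0 (shut) to 100 (fully open); "delta_pos": the shift along the world's x, y, z in mm, a list of three; "turn": the turn about the world's z in degrees. A call has 1 to 20 rows; each row is the pose to reach, as a shift and turn from the pose commanded when the call began; what a row does not reach only later rows make up. A row lasts 1/12 s, in which the tool goes at most 41.7 mm and 7.16 degrees, less where a joint would pass 70% of its speed; a pose out of reach is approached as far as the arm can. A call with a gripper value outside its range is refused whole. The fingers move at their own pace and stop on an object; the grip force is fixed at half the most. Time passes only in rows, so rows that repeat a pose let the fingers close. It gives the time, the measured TCP pose, the force and the opening at its end, in the units of the state.
- read_state(): the state, without advancing time (a new reading comes with each control period).
- capture(name): name is "scene" or "top" or "wrist"; returns the picture (420x560x3 uint8, red, green, blue); there is no depth.
- camera_info(name): a dict with "fov_y" (degrees; the focal length in pixels is half the picture's height over the tangent of half this angle, whatever the lens; pixels are square), "cx", "cy" (the principal point, pixels), "view" (4x4, takes a point from world to camera coordinates); the wrist camera has in their place "tool_from_camera" (4x4, takes a point from camera to tool coordinates, whose origin is the TCP and whose axes are the tool frame's). Camera axes: x right, y down, z forward; pixel columns grow to the right and rows downward; lengths in m; the calibration is good to about 2 mm. A picture is of the moment at which its call begins: read the wrist's pose just before it. camera_info takes no time and is no camera call.
- hand_in(): hands the job in, once; it reports no verdict.
Trained networks look in the newest picture that a camera, given by its name, has taken for a name from the list of things; names that differ only in an ending like _2 or _b are one class to them, and where a whole thing is asked for, a point or a joint stands for the part that bears it (a point fixed in the world has none). Each returns a list of dicts, best first, with "confidence" (0 to 1); they miss things now and then, are a little off and sometimes report something else, mostly with a low value. They report only what shows in the picture. A call takes as long as a camera call.
- trace(target, camera): "mask" (420x560 bool, what is visible of it).
- tip_of(target, camera): "position" ([x, y, z] in m, in world coordinates, good to about 4 mm: a listed point, or the origin of a listed thing).
The state is a dict: "time_s": time; "joint_positions": joint angles; "qvel": joint speeds; "tau": joint torques, N m; "position": TCP position; "tcp_rot": TCP orientation; "force": force on the tool from outside, world axes, zero at the start; "moment": the same for the moment, N m; "opening": opening from 0.0 (shut) to 1.0 (fully open).
Only numpy, scipy, OpenCV 4.12 (cv2) and the standard library are available. Lean on these libraries where they do the work, as an engineer would, in place of code of your own. Each camera call takes 0.05 s, during which the arm holds its last target.

## Task

A salvaged sliding window lies on the bench with two turn-handle fasteners on its middle rail; one is shut and the other was left open. Push the open fastener's handle round, up over its cam, until it drops fully home into its low notch, so that it lies the same way as the shut one. Leave the shut fastener shut.

Things in the scene. Friction and masses are not known exactly. Their poses are not given: they have to be found in the camera images.
- open_turn (a joint): turn of the open handle about its upright pivot, rad, counter-clockwise from above. 0: along the middle rail; starts at 0 to 0.4; 1.6: home at a stop, across the rail, parallel to the shut handle. A spring (10 N) presses it on a cam; it rises 7 mm to a crest at 1.2 and from about 1.35 snaps by itself into the notch, 4 mm lower than at 0; before, it stays put. Turning takes 3 to 6 N at the knob
- open_pivot (a point): fixed point on the pivot axis of the open fastener, 80 mm above the bench, 40 mm above the window frame (dark, 300 x 500 mm, 40 mm high, lying flat, two panes, a middle rail). Its base is a grey 70 x 70 mm plate on the middle rail. The shut fastener is alike, its pivot 220 mm along the rail; either may be the open one
- open_knob (a point): centre of the top face of the upright black knob at the end of the open handle, 80 mm from the pivot axis, about 110 mm above the bench at turn 0; rises and falls with the handle. The knob is 16 mm across, 28 mm tall, on a 20 mm disc at the end of an aluminium arm 12 mm wide, 10 mm thick. Nothing else stands within 30 mm beside the knob anywhere on its way
- shut_turn (a joint): turn of the shut fastener's handle, rad: 0 fully home in its notch, where it starts; negative as it is turned clockwise (from above) towards open, to -1.6

How it is judged (in metres and radians):
At the end, for the whole second after the job is handed in: the open fastener's handle is at rest within 0.17 rad (10 degrees) of its home stop, down in its notch, and the shut fastener's handle is still within 0.15 rad of home (value of joint open_turn above 1.43 rad and velocity of joint open_turn between -0.1 and 0.1 rad/s and value of joint shut_turn above -0.15 rad); the robot touches nothing.
It fails at once if the shut fastener is turned out of its notch (by more than 0.3 rad) (value of joint shut_turn below -0.3 rad).
It also fails if it takes over 32 s, if anything falls off the work surface, if the arm or the gripper's body presses on something with over 40 N, if the wrist force passes 120 N, or if a joint passes its speed limit or range.

## Working session

There is one attempt and no reset: what is moved stays moved. The work goes in short steps, Python scripts to look and compute and a tool call to move; the robot and the scene stay as the last step left them, time stands still between calls to the robot, and variables do not carry over. Pictures are saved under pics/ and viewed, and the job is handed in when it is done.

Besides the shell and the picture viewer there is one more tool, called as name(argument=value, ...), one argument or row to a line, values as JSON. jog_arm: Moves the arm, as the interface text tells. Its arguments: {"type":"object","properties":{"steps":{"type":"array","items":{"type":"object","properties":{"fingers":{"type":"number"},"delta_pos":{"type":"array","items":{"type":"number"}},"turn":{"type":"number"}}}}},"required":["steps"]}

```bash
mkdir -p pics
cat > h.py <<'E'
import numpy as np, cv2
from rig import *
def save(n,im): cv2.imwrite('pics/'+n+'.png',cv2.cvtColor(im,cv2.COLOR_RGB2BGR))
E
python3 - <<'E'
from h import *
s=read_state();print(s['time_s'],s['position'],s['tcp_rot'],s['force'],s['opening'])
for c in('scene','top'):
    save(c+'0',capture(c))
    for t in('open_pivot','open_knob'):
        for r in tip_of(t,c)[:3]: print(c,t,np.round(r['position'],4),r['confidence'])
print(read_state()['time_s'])
E
```

```text
0.0 [ 0.19520812 -0.59300877  0.23856376] [[ 3.12402464e-01 -3.07498358e-04  9.49949791e-01]
 [-9.49947417e-01  2.15804441e-03  3.12402382e-01]
 [-2.14609706e-03 -9.99997624e-01  3.82071120e-04]] [ 0.30623694 -0.48689397 -0.07607158] 1.0057225982723654
scene open_pivot [ 0.5332 -0.0851  0.0805] 0.83
scene open_knob [ 0.5402 -0.0079  0.1048] 0.63
top open_pivot [ 0.5318 -0.0898  0.0776] 0.97
0.3
```

View pics/scene0.png

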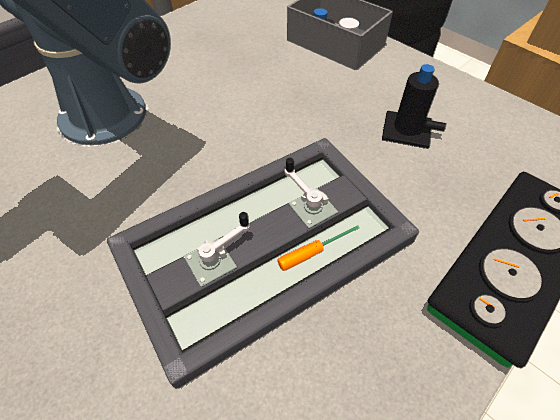

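View pics/top0.png

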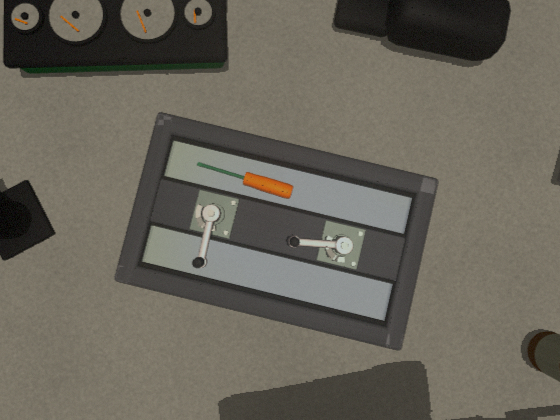

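Scene view: the open fastener is the near-left one (pivot 208,250, knob 243,218), and the shut one has its pivot at 313,198 and knob at 290,164. Top view: open pivot (344,245), open knob (294,241), shut pivot (211,213), shut knob (198,262). I'll triangulate from both views.

```bash
cat >> h.py <<'E'
def P(c):
    i=camera_info(c); f=210/np.tan(np.radians(i['fov_y']/2))
    return np.array([[f,0,i['cx']],[0,f,i['cy']],[0,0,1]])@np.array(i['view'])[:3]
def tri(p1,p2):
    X=cv2.triangulatePoints(P('scene'),P('top'),np.float64(p1).reshape(2,1),np.float64(p2).reshape(2,1)).ravel();return X[:3]/X[3]
def proj(c,X):
    q=P(c)@np.append(X,1);return q[:2]/q[2]
E
python3 - <<'E'
from h import *
i=camera_info('scene');print(i)
print(camera_info('top')['view'])
for n,a,b in(('open knob',(243.5,215.5),(293,241)),('open piv',(208,249),(344,245)),('shut piv',(314,196),(211,213)),('shut knob',(290,161.5),(198,262))):
    X=tri(a,b);print(n,X.round(4),proj('scene',X).round(1),proj('top',X).round(1))
im=[cv2.imread('pics/scene0.png')[185:285,180:280],cv2.imread('pics/top0.png')[205:285,270:370]]
cv2.imwrite('pics/z1.png',cv2.resize(im[0],None,fx=5,fy=5,interpolation=cv2.INTER_CUBIC))
cv2.imwrite('pics/z2.png',cv2.resize(im[1],None,fx=5,fy=5,interpolation=cv2.INTER_CUBIC))
E
```

```text
{'fov_y': 55.82682066356957, 'cx': 282.3053849522122, 'cy': 210.38416044414413, 'view': array([[ 0.71586767,  0.69822421,  0.00405363, -0.44786958],
       [ 0.56415809, -0.57497363, -0.59256306, -0.23839635],
       [-0.41141114,  0.42648363, -0.80551387,  0.98339769],
       [ 0.        ,  0.        ,  0.        ,  1.        ]])}
[[ 9.63653884e-03 -9.99953285e-01  7.51463960e-04  4.96217942e-03]
 [-9.98271817e-01 -9.66389550e-03 -5.79654053e-02  5.95654348e-01]
 [ 5.79699596e-02 -1.91579413e-04 -9.98318310e-01  7.42211296e-01]
 [ 0.00000000e+00  0.00000000e+00  0.00000000e+00  1.00000000e+00]]
open knob [ 0.5387 -0.0065  0.1021] [243.5 215.5] [293. 241.]
open piv [ 0.5338 -0.0869  0.0815] [206.7 249. ] [343.1 244.3]
shut piv [0.5827 0.1264 0.0747] [313.4 196.1] [210.6 212.6]
shut knob [0.5056 0.1413 0.099 ] [289.2 161.6] [197.4 261.4]
```

View pics/z1.png

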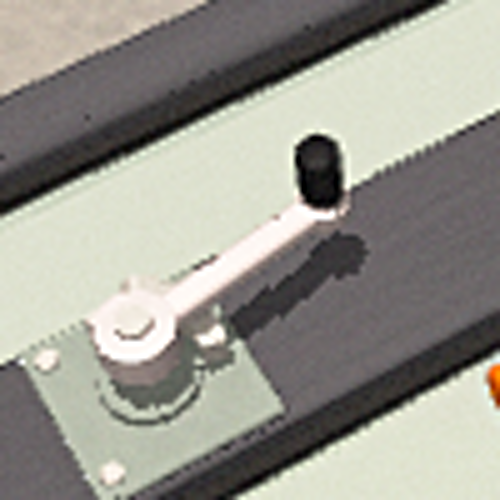

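View pics/z2.png

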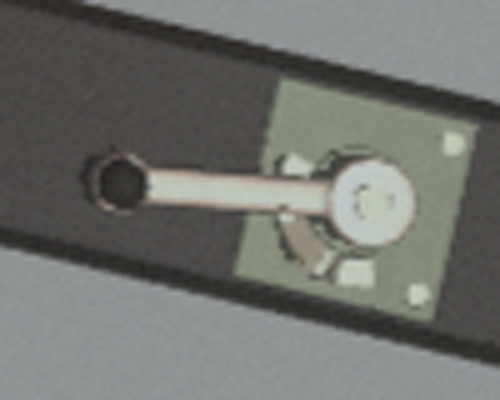

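jog_arm(
  steps=[
    {"delta_pos": [375,583,0],"turn": -22,"fingers": 0},
    {"delta_pos": [375,583,0],"turn": -22,"fingers": 0},
    {"delta_pos": [375,583,0],"turn": -22,"fingers": 0},
    {"delta_pos": [375,583,0],"turn": -22,"fingers": 0},
    {"delta_pos": [375,583,0],"turn": -22,"fingers": 0},
    {"delta_pos": [375,583,0],"turn": -22,"fingers": 0},
    {"delta_pos": [375,583,0],"turn": -22,"fingers": 0},
    {"delta_pos": [375,583,0],"turn": -22,"fingers": 0},
    {"delta_pos": [375,583,0],"turn": -22,"fingers": 0},
    {"delta_pos": [375,583,0],"turn": -22,"fingers": 0},
    {"delta_pos": [375,583,0],"turn": -22,"fingers": 0},
    {"delta_pos": [375,583,0],"turn": -22,"fingers": 0},
    {"delta_pos": [375,583,0],"turn": -22,"fingers": 0},
    {"delta_pos": [375,583,0],"turn": -22,"fingers": 0},
    {"delta_pos": [375,583,0],"turn": -22,"fingers": 0},
    {"delta_pos": [375,583,0],"turn": -22,"fingers": 0},
    {"delta_pos": [375,583,0],"turn": -22,"fingers": 0},
    {"delta_pos": [375,583,0],"turn": -22,"fingers": 0},
    {"delta_pos": [375,583,0],"turn": -22,"fingers": 0},
    {"delta_pos": [375,583,0],"turn": -22,"fingers": 0},
  ],
)

```text
time_s: 1.97
position: [0.5697, -0.011, 0.2393]
tcp_rot: [[-0.066, -0.001, 0.998], [-0.998, -0.0, -0.066], [0.0, -1.0, -0.001]]
force: [-0.1, -0.9, -0.9]
opening: 0.008
```

Run:
```python
from h import *
s=read_state();save('wrist1',capture('wrist'))
print(s['position'],s['joint_positions'])
for t in('open_pivot','open_knob'):
    for r in tip_of(t,'wrist')[:2]: print(t,np.round(r['position'],4),r['confidence'])
i=camera_info('wrist');print(i)
R=np.array(s['tcp_rot']);p=np.array(s['position']);T=np.array(i['tool_from_camera'])
f=210/np.tan(np.radians(i['fov_y']/2))
for X in((.5385,-.0075,.105),(.534,-.0875,.08)):
    c=np.linalg.inv(T)@np.append(R.T@(np.array(X)-p),1); print(f*c[0]/c[2]+i['cx'],f*c[1]/c[2]+i['cy'])
```

```text
[ 0.56969924 -0.01096626  0.23930233] [-1.23167911e+01  2.60023130e+01  9.01218713e+01 -4.14554600e-02
  6.39358222e+01  8.14719603e+01]
open_pivot [ 0.5302 -0.0845  0.0808] 0.65
open_knob [ 0.5404 -0.0118  0.1087] 0.8
{'fov_y': 69.2714266243556, 'cx': 280.3558454724772, 'cy': 208.11295915415974, 'tool_from_camera': array([[ 9.99999620e-01, -8.61017245e-04,  1.38834479e-04,
         5.91549713e-04],
       [-3.51229131e-04, -2.51877260e-01,  9.67759124e-01,
        -1.44559117e-01],
       [-7.98288047e-04, -9.67758805e-01, -2.51877466e-01,
         6.85967068e-02],
       [ 0.00000000e+00,  0.00000000e+00,  0.00000000e+00,
         1.00000000e+00]])}
278.2102311399677 235.2539174228875
354.6882642571036 226.39813930159903
```

View pics/wrist1.png

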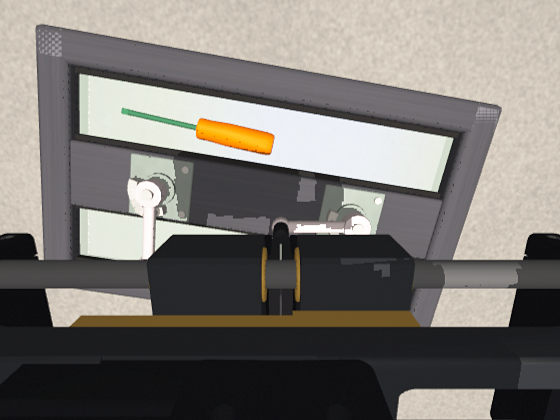

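Run:
```python
import numpy as np
C=np.array([.5335,-.0885]);p0=np.array([.5697,-.011])
for th in [86]+list(range(90,171,5)):
    a=np.radians(th);u=np.array([np.cos(a),np.sin(a)]);t=np.array([-u[1],u[0]])
    print(th,((C+.08*u-.0175*t-p0)*1000).round(1),'turn',th-86)
```

```text
86 [-13.2   1.1] turn 0
90 [-18.7   2.5] turn 4
95 [-25.7   3.7] turn 9
100 [-32.9   4.3] turn 14
105 [-40.    4.3] turn 19
110 [-47.1   3.7] turn 24
115 [-54.1   2.4] turn 29
120 [-61.    0.5] turn 34
125 [-67.8  -1.9] turn 39
130 [-74.2  -5. ] turn 44
135 [-80.4  -8.6] turn 49
140 [-86.2 -12.7] turn 54
145 [-91.7 -17.3] turn 59
150 [-96.7 -22.3] turn 64
155 [-101.3  -27.8] turn 69
160 [-105.4  -33.7] turn 74
165 [-108.9  -39.9] turn 79
170 [-111.9  -46.4] turn 84
```

jog_arm(
  steps=[
    {"delta_pos": [0,0,-30],"turn": 0,"fingers": 0},
    {"delta_pos": [0,0,-60],"turn": 0,"fingers": 0},
    {"delta_pos": [0,0,-90],"turn": 0,"fingers": 0},
    {"delta_pos": [0,0,-110],"turn": 0,"fingers": 0},
    {"delta_pos": [0,0,-125],"turn": 0,"fingers": 0},
    {"delta_pos": [0,0,-132],"turn": 0,"fingers": 0},
    {"delta_pos": [0,0,-132],"turn": 0,"fingers": 0},
  ],
)

```text
time_s: 2.7
position: [0.569, -0.0115, 0.1061]
tcp_rot: [[-0.068, -0.004, 0.998], [-0.998, 0.001, -0.068], [-0.0, -1.0, -0.004]]
force: [0.3, 0.1, 0.9]
opening: 0.004
```

Clear of contact. I'll push through about 30° first, then check.

jog_arm(
  steps=[
    {"delta_pos": [-7,0,0],"turn": 0,"fingers": 0},
    {"delta_pos": [-13,1,0],"turn": 0,"fingers": 0},
    {"delta_pos": [-19,2.5,0],"turn": 4,"fingers": 0},
    {"delta_pos": [-26,3.5,0],"turn": 9,"fingers": 0},
    {"delta_pos": [-33,4.5,0],"turn": 14,"fingers": 0},
    {"delta_pos": [-40,4.5,0],"turn": 19,"fingers": 0},
    {"delta_pos": [-47,3.5,0],"turn": 24,"fingers": 0},
    {"delta_pos": [-54,2.5,0],"turn": 29,"fingers": 0},
    {"delta_pos": [-54,2.5,0],"turn": 29,"fingers": 0},
  ],
)

```text
time_s: 3.45
position: [0.5169, -0.0078, 0.1097]
tcp_rot: [[0.428, 0.005, 0.904], [-0.904, -0.0, 0.428], [0.002, -1.0, 0.004]]
force: [0.5, 0.5, 0.7]
opening: 0.005
```

Run:
```python
from h import *
save('scene2',capture('scene')); save('top2',capture('top'))
a=cv2.imread('pics/scene2.png')[150:300,130:330];b=cv2.imread('pics/top2.png')[180:330,230:430]
cv2.imwrite('pics/c2.png',cv2.resize(np.hstack([a,b]),None,fx=2,fy=2))
```

```text
(no output)
```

View pics/c2.png

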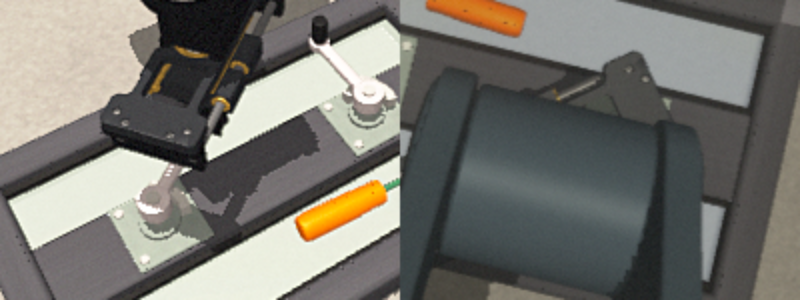

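The handle follows the pusher (left pane: the arm runs from the hub at 157,193 up under the gripper). I'll carry on over the crest.

jog_arm(
  steps=[
    {"delta_pos": [-7,-2,0],"turn": 5,"fingers": 0},
    {"delta_pos": [-14,-4.5,0],"turn": 10,"fingers": 0},
    {"delta_pos": [-20,-7.5,0],"turn": 15,"fingers": 0},
    {"delta_pos": [-26.5,-11,0],"turn": 20,"fingers": 0},
    {"delta_pos": [-32,-15,0],"turn": 25,"fingers": 0},
    {"delta_pos": [-37.5,-20,0],"turn": 30,"fingers": 0},
    {"delta_pos": [-42.5,-25,0],"turn": 35,"fingers": 0},
    {"delta_pos": [-47,-30,0],"turn": 40,"fingers": 0},
    {"delta_pos": [-51,-36,0],"turn": 45,"fingers": 0},
    {"delta_pos": [-54,-40,0],"turn": 48,"fingers": 0},
    {"delta_pos": [-54,-40,0],"turn": 48,"fingers": 0},
    {"delta_pos": [-54,-40,0],"turn": 48,"fingers": 0},
  ],
)

```text
time_s: 4.55
position: [0.4622, -0.0484, 0.1078]
tcp_rot: [[0.957, 0.0, 0.292], [-0.292, -0.0, 0.957], [0.0, -1.0, -0.0]]
force: [-0.3, 0.2, 1.0]
opening: 0.003
```

Run:
```python
from h import *
save('scene3',capture('scene'))
```

```text
(no output)
```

View pics/scene3.png

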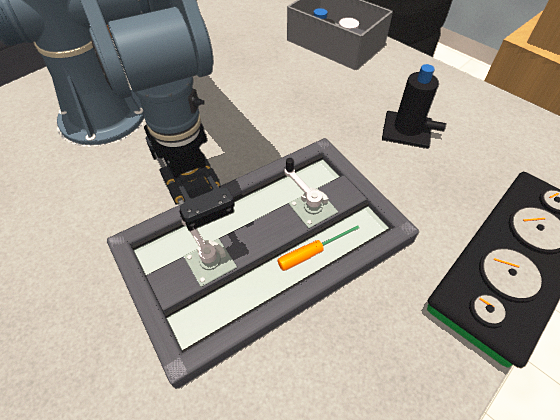

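Force is near zero and the handle appears parallel to the shut one. I'll back off, lift, and move clear to inspect.

jog_arm(
  steps=[
    {"delta_pos": [4,12,0],"turn": 0,"fingers": 0},
    {"delta_pos": [7,24,0],"turn": 0,"fingers": 0},
    {"delta_pos": [7,24,30],"turn": 0,"fingers": 0},
    {"delta_pos": [7,24,70],"turn": 0,"fingers": 0},
    {"delta_pos": [7,24,110],"turn": 0,"fingers": 0},
    {"delta_pos": [7,24,140],"turn": 0,"fingers": 0},
    {"delta_pos": [7,-15,140],"turn": 0,"fingers": 0},
    {"delta_pos": [7,-55,140],"turn": 0,"fingers": 0},
    {"delta_pos": [7,-95,140],"turn": 0,"fingers": 0},
    {"delta_pos": [7,-135,140],"turn": 0,"fingers": 0},
    {"delta_pos": [7,-175,140],"turn": 0,"fingers": 0},
    {"delta_pos": [7,-215,140],"turn": 0,"fingers": 0},
    {"delta_pos": [7,-255,140],"turn": 0,"fingers": 0},
    {"delta_pos": [7,-295,140],"turn": 0,"fingers": 0},
    {"delta_pos": [7,-335,140],"turn": 0,"fingers": 0},
    {"delta_pos": [7,-335,140],"turn": 0,"fingers": 0},
    {"delta_pos": [7,-335,140],"turn": 0,"fingers": 0},
  ],
)

```text
time_s: 6.02
position: [0.469, -0.3852, 0.247]
tcp_rot: [[0.956, -0.0, 0.293], [-0.293, 0.0, 0.956], [-0.0, -1.0, 0.0]]
force: [0.8, 1.1, -0.7]
opening: 0.005
```

Run:
```python
from h import *
save('scene4',capture('scene')); save('top4',capture('top'))
for c in('scene','top'):
  for t in('open_pivot','open_knob'):
    for r in tip_of(t,c)[:2]: print(c,t,np.round(r['position'],4),r['confidence'])
a=cv2.imread('pics/scene4.png')[140:290,160:360];b=cv2.imread('pics/top4.png')[170:320,180:380]
cv2.imwrite('pics/c4.png',cv2.resize(np.hstack([a,b]),None,fx=2,fy=2,interpolation=cv2.INTER_CUBIC))
```

```text
scene open_pivot [ 0.5299 -0.0883  0.0833] 0.78
scene open_knob [ 0.4568 -0.0705  0.1037] 0.85
top open_knob [ 0.4542 -0.0735  0.1042] 0.8
```

View pics/c4.png

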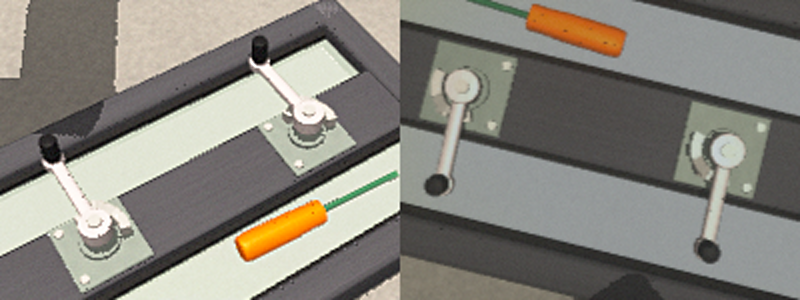

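Both handles look parallel. Top pane of the crop: open pivot (727,150), knob (708,251); shut pivot (463,88), knob (436,185). I'll check numerically.

Run:
```python
from h import *
# crop px -> full px ; scene crop origin (160,140), top (180,170) with 400 px offset
S=lambda x,y:(x/2+160,y/2+140); T=lambda x,y:((x-400)/2+180,y/2+170)
D={}
for n,a,b in(('ok',S(49,141),T(709,251)),('op',S(95,219),T(728,149)),('sk',S(260,42),T(436,185)),('sp',S(308,109),T(464,86))):
    D[n]=tri(a,b);print(n,D[n].round(4))
for k in'os':
    d=D[k+'k']-D[k+'p'];print(k,np.degrees(np.arctan2(d[1],d[0])),np.hypot(*d[:2]))
d=D['sp']-D['op'];print('rail',np.degrees(np.arctan2(d[1],d[0])))
```

```text
ok [ 0.4561 -0.0705  0.0999]
op [ 0.5342 -0.0875  0.081 ]
sk [0.5051 0.1413 0.0999]
sp [0.5829 0.1242 0.0811]
o 167.71707576578424 0.08001485267850324
s 167.59745306307167 0.07965532032487345
rail 77.05776144510634
```

The two handles are parallel to within 0.2°, and both knobs stand at the same height, so the open one is in its notch.

```bash
python3 -c "
from rig import *
print(hand_in(),read_state()['time_s'])"
```

```text
the job is handed in; nothing more can be done
the job is handed in; nothing more can be done
```

I pushed the open handle's knob round its arc with the closed fingertips until it went over the crest and dropped into its notch. Then I backed off, lifted the arm, moved it clear and handed in at about 6.3 s.

**Last checks, from two views:**
- **Angle:** the open handle lies at 167.7° and the shut one at 167.6°. The rail is at 77.1°, so the open handle's turn is about 1.58 rad, against a 1.6 rad stop.
- **Height:** both knobs stand at the same height, 0.100 m, which fits the open one being down in its notch. The network put the open knob about 4 mm higher, at 0.104 m, which is within its stated error.
- **Shut fastener:** its knob and pivot measured within about 3 mm of where they started.
- **Contact:** the arm is well clear of everything. The force readings stayed at about 1 N or less at the end of every move, including both pushes. They did not show the 3 to 6 N of turning, so I went by the pictures instead.

No check failed. The top camera missed the open pivot in the last picture, so I took that point from my own two-view measurement.

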